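# Unlock the hall cash box and keep the key turned

### The arm

A 6-joint arm with a two-finger parallel gripper is mounted at the origin on the work surface. World frame = base frame: x ahead of the robot, y to its left, z up, the work surface at z = 0. Lengths are in mm, angles in rad, forces in N, time in s.
With the tool pointing down it reaches from about 400 to 925 mm from the base axis. Payload 12.5 kg.
Tool frame: the origin (TCP) lies between the finger pads; the fingertips stand 11 mm ahead of it and the grasp point (between the pads) lies 8 mm behind it (env.tip_extent is the distance from the TCP to the fingertips, in mm); x points along the fingers, z is the direction in which the jaws open and shut, and the axes are right-handed (so a half turn about x gives the same grasp; the last joint's range is limited). The gripper opens to 95 mm and grips with 3 to 60 N. Pads are 20 mm wide; open, the fingers measure 119 mm over their backs; the gripper's body (75 mm by 180 mm) begins 59 mm behind the grasp point.
Start: joints at [-1.424, 0.491, 1.559, -0, 1.092, -0.106], TCP at [156.345, -605.146, 225.661] pointing down, gripper open.
Joint ranges: [-3.1, 3.1], [-0.84, 2.19], [0.05, 2.79], [-1.13, 4.28], [0.06, 2.93], [-2.69, 2.69]. Speed limits (rad/s): [2.22, 2.22, 2.79, 3.14, 3.14, 3.14].

### API

Orientations are given as [roll, pitch, yaw] about the fixed x, y, z axes, in that order (R = Rz(yaw) Ry(pitch) Rx(roll)).
In Python, from cell import status, imaging, env gives the robot as it stands. The module is installed in compiled form; this text tells all that it offers.
- The arm moves only by the tool apply_moves, never from a script. Its argument "increments" is a list of rows, each a list of 5 numbers: the closure, from 0 (fully open) to 1 (shut), then the shift along the tool's x, y, z in mm, then the turn about the tool's x in degrees. A call has 1 to 10 rows; each row shifts and turns the commanded pose from where the row before left it, along the tool's axes as they then stand; what a row does not reach is not made up. A row lasts 1/10 s, in which the tool goes at most 50 mm and 8.59 degrees, less where a joint would pass 70% of its speed; a pose out of reach is approached as far as the arm can. A call with a gripper value outside its range is refused whole. The fingers move at their own pace and stop on an object; the grip force is fixed at half the most. Time passes only in rows, so rows that do not move let the fingers close. It gives the time, the measured TCP pose, the force and the opening at its end, in the units of the state.
- status.state(): the state, without advancing time (a new reading comes with each control period).
- imaging.read_camera(name): name is "scene" or "top" or "wrist"; returns a dict with "pixels" (480x640x3 uint8, red, green, blue), "fovy" (degrees; the focal length in pixels is half the picture's height over the tangent of half this angle, whatever the lens; pixels are square), "cx", "cy" (the principal point, pixels), "distortion" ([k1, k2, p1, p2, k3] as OpenCV has them; the pictures are not rectified), "R" (3x3) and "t" (3): a world point X has camera coordinates R X + t. Camera axes: x right, y down, z forward; pixel columns grow to the right and rows downward; lengths in mm; the calibration is good to about 2 mm. A picture is of the moment at which its call begins. There is no depth.
- env.job_done(): hands the job in, once; it reports no verdict.
The state is a dict: "t": time; "joints": joint angles; "qvel": joint speeds; "tau": joint torques, N m; "eef_pos": TCP position; "tcp_rot": TCP orientation; "ft_force": force on the tool from outside, world axes, zero at the start; "moment": the same for the moment, N m; "opening": opening from 0.0 (shut) to 1.0 (fully open).
Only numpy, scipy, OpenCV 4.12 (cv2) and the standard library are available. Lean on these libraries where they do the work, as an engineer would, in place of code of your own. Each camera call takes 0.05 s, during which the arm holds its last target. There are 200 camera calls.

### The job

Take the cash box key (the one with the oblong head) out of the key block and push it fully home into the lock in the lid of the grey cash box; its pins stick, so work it gently past them rather than forcing it. Turn it a quarter turn clockwise against its spring and finish still gripping the key, holding it turned so that the catch stays drawn back. Leave the other key, the game pieces and the rest of the shelf where they are.

Things in the scene. Friction and masses are not known exactly. Their poses are not given: they have to be found in the camera images.
- box_key: Cash box key, 45 g, oblong black head, standing bit down in a slot of the key block. Origin: centre of its lower tip; z up the shank, y along the width of head and bit, x through their thickness. From the tip up: double bit, 12 wide by 4 thick by 12 mm high, nose rounded; round shank 5 mm; stop collar 16 mm across at 22 to 25 mm; head at 40 to 68 mm. A half turn about z makes no difference.
- key_head (a point): Centre of the cash box key's head, 54 mm above its tip; axes as the key. The head is 30 mm wide (y), 28 mm high (z) and 10 mm thick (x): grip it on its two flat faces, across x. The bare shank below it is 15 mm long down to the collar.
- round_key: Another key, for another lock; it does not fit. Same lengths and axes as box_key, but a round black head 30 mm across and 10 mm thick and a bit 16 mm wide. It stands in an outer slot of the block.
- key_block: Dark wooden key block, does not move, 60 (x) by 170 (y) by 45 mm high; origin under its centre. Three slots in its top, 8 (x) by 19 mm (y), 32 mm deep, at -55, 0 and +55 mm along its y. The keys stand in the two outer slots, collar on the block's top, tip 23 mm above the shelf, width of the head along the block's y.
- cash_box: Grey steel cash box, does not move, 200 (x) by 260 (y) mm, lid top 90 mm high; origin under its centre. A square steel lock rose 36 by 36 mm, 6 mm proud of the lid, sits 55 mm from the centre towards the box's -x (front). A folded carrying handle lies flat on the rear half, no higher than 99 mm.
- keyhole (a point): Centre of the keyhole at the level of the rose's top face, 96 mm above the shelf; axes as the cash box, y along the keyhole's length, z up. The mouth is countersunk from 13.2 (x) by 20 mm (y) at the top to 5.2 (x) by 13.2 mm (y) 5 mm down, and the keyway goes straight down from there. The key can go in either way round.
- key_home (a point): Where the key's tip is when fully home: on the keyhole's axis, 22 mm below the rose's top, the key's collar then resting on the rose. Only within 2 mm of this depth can the key turn. Two pairs of sticky spring pins stand into the keyway from its broad sides and catch the tip about 11 and 16 mm below the rose: a straight push past them takes 10 to 20 N, about half that while twisting the key some 5 degrees to and fro.
- lock_plug (a joint): Turn of the plug under the rose, rad: 0 at rest, keyway along the box's y; grows clockwise seen from above; 1.57 a quarter turn; solid stop at 1.62. A spring (0.02 N m at rest, 0.09 at a quarter turn, plus light friction) turns it back if the key is let go. The key has some 0.13 rad of play, so the hand must turn that much farther.
- dice_cup: Steel dice cup, open at the top, 72 mm across, 85 mm high, origin under its centre; bystander.
- pawn: Orange plastic pawn, 28 mm across, 45 mm high, origin under its centre; bystander, standing on the rear part of the cash box lid.
- ladder0: Wooden toy ladder lying flat, 150 (x) by 39 (y) by 8 mm, origin under its centre; bystander.
- ladder1: Wooden toy ladder lying flat, 120 (x) by 39 (y) by 8 mm, origin under its centre; bystander.
- ladder2: Wooden toy ladder lying flat, 180 (x) by 39 (y) by 8 mm, origin under its centre; bystander.
- spinner: Pink plastic spinner, 110 by 110 mm, 21 mm high, with a press button at one corner, origin under its centre; bystander.
- die: White plastic die, 16 mm, origin under its centre; bystander.

How it is judged:
By the outcome, as a careful person would: the job done as asked, in the order asked, and still so for the second after the job is handed in, while the arm keeps its last pose, push and grip.
It also fails if it takes over 48 s, if anything falls off the work surface, if the arm or the gripper's body presses on something with over 40 N, if the wrist force passes 120 N, or if a joint passes its speed limit or range.

## Working session

There is one attempt and no reset: what is moved stays moved. The work goes in short steps, Python scripts to look and compute and a tool call to move; the robot and the scene stay as the last step left them, time stands still between calls to the robot, and variables do not carry over. Pictures are saved under pics/ and viewed, about 8 in all and at most 12, crops included, and the job is handed in when it is done.

Besides the shell and the picture viewer there is one more tool, called after ">>>" as a command line: name --pt "numbers of a row" for each row, then --argument value for the rest. apply_moves: Moves the arm, as the interface text tells. Its arguments: {"type":"object","properties":{"increments":{"type":"array"}},"required":["increments"]}

```bash
mkdir -p pics; python3 - <<'E'
from cell import status, imaging, env
import cv2,json,numpy as np
s=status.state(); print(s, env.tip_extent)
for n in ("scene","top","wrist"):
    c=imaging.read_camera(n); cv2.imwrite(f"pics/{n}0.png",c["pixels"][:,:,::-1])
    print(n,{k:np.array(v).round(4).tolist() for k,v in c.items() if k!="pixels"})
E
```

```text
{'t': 0.0, 'joints': array([-1.42358008e+00,  4.91564650e-01,  1.55945135e+00, -1.02033890e-06,
        1.09168704e+00, -1.05591675e-01]), 'qvel': array([ 6.50003214e-04, -1.33659518e-03,  2.89780404e-04,  1.71250893e-03,
       -4.42065712e-05, -2.75122273e-04]), 'tau': array([-3.83195729e-03, -6.12653518e+01, -2.58182091e+01,  6.91726618e-02,
        4.82538552e-02, -1.05310380e-04]), 'eef_pos': array([ 156.32024576, -604.89870138,  225.05792148]), 'tcp_rot': array([3.03681595, 1.56968594, 1.71882802]), 'ft_force': array([ 0.60511369, -0.07529279,  0.52224167]), 'moment': array([-0.04949458, -0.01351088, -0.02604808]), 'opening': 0.9972599915995816} 11.0
scene {'fovy': 42.8903, 'cx': 315.1821, 'cy': 241.0503, 'distortion': [-0.1978, 0.0, 0.0, 0.0, 0.0], 'R': [[0.1222, 0.9925, -0.0006], [0.8344, -0.103, -0.5414], [-0.5374, 0.0657, -0.8407]], 't': [-76.1883, -415.9707, 2081.4324]}
top {'fovy': 57.234, 'cx': 328.1494, 'cy': 233.2961, 'distortion': [-0.0562, 0.0, 0.0, 0.0, 0.0], 'R': [[0.0573, -0.9984, -0.0028], [-0.9773, -0.0555, -0.2043], [0.2038, 0.0144, -0.9789]], 't': [-26.762, 547.1168, 936.4362]}
wrist {'fovy': 58.47, 'cx': 320.5315, 'cy': 243.6251, 'distortion': [0.0132, 0.0, 0.0, 0.0, 0.0], 'R': [[0.2504, -0.9681, -0.0023], [-0.9293, -0.241, 0.2797], [-0.2714, -0.0679, -0.9601]], 't': [-624.3926, -31.0362, 392.0441]}
```

View pics/top0.png

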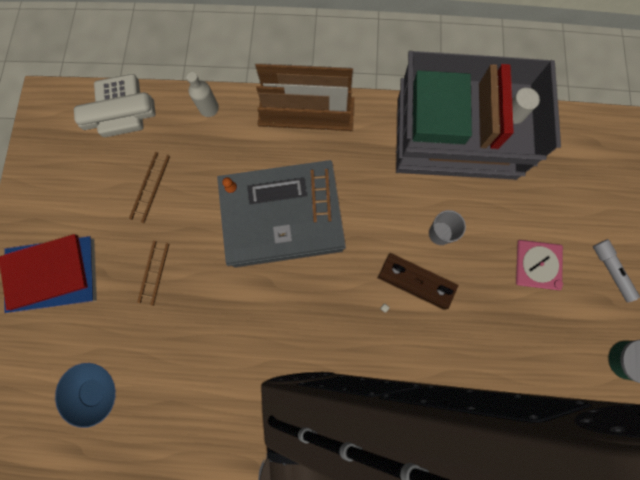

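View pics/scene0.png

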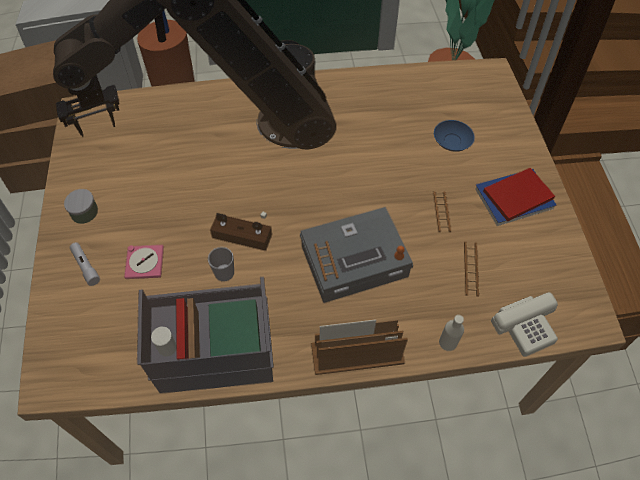

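The top view shows the key block at about (418,281), with keys near (397,268) and (442,292). The rose is at (282,233) on the grey box. Next I'll enlarge both spots.

```bash
cat > h.py <<'E'
import cv2,numpy as np
from scipy.spatial.transform import Rotation as Rn
def K(c):
    f=240/np.tan(np.radians(c["fovy"])/2); return np.array([[f,0,c["cx"]],[0,f,c["cy"]],[0,0,1]])
def back(c,px,z):
    "pixels -> world points on the plane at height z"
    px=np.array(px,float).reshape(-1,1,2)
    n=cv2.undistortPoints(px,K(c),np.array(c["distortion"]))[:,0]
    R=np.array(c["R"]);t=np.array(c["t"]); o=-R.T@t; d=np.c_[n,np.ones(len(n))]@R
    return o+d*((z-o[2])/d[:,2])[:,None]
def proj(c,X):
    R=np.array(c["R"]); return cv2.projectPoints(np.array(X,float).reshape(-1,1,3),cv2.Rodrigues(R)[0],np.array(c["t"],float),K(c),np.array(c["distortion"]))[0][:,0]
def crop(c,x,y,w,h,s): 
    return cv2.resize(c["pixels"][y:y+h,x:x+w,::-1],None,fx=s,fy=s,interpolation=cv2.INTER_CUBIC)
E
python3 - <<'E'
from h import *; from cell import imaging
c=imaging.read_camera("top"); s=imaging.read_camera("scene")
a=crop(c,370,245,100,70,4); b=crop(c,215,155,133,75*1+40,3); d=crop(s,200,200,80,55,5)
im=np.zeros((600,800,3),np.uint8)
im[:280,:400]=a; im[:345,401:800]=b; im[300:575,:400]=d
cv2.imwrite("pics/m1.png",im)
print(back(c,[[397,268],[442,292]],80), back(c,[[282,233]],96))
E
```

```text
[[ 474.52873829 -149.43091587   80.        ]
 [ 427.93265498 -247.81578475   80.        ]] [[534.50166116 103.78253513  96.        ]]
```

View pics/m1.png

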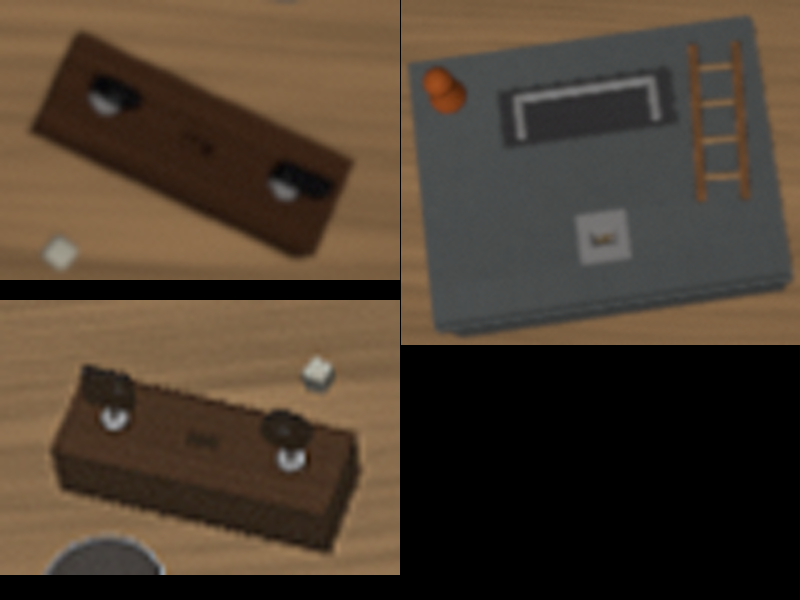

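```bash
python3 - <<'E'
from h import *; from cell import imaging,status
c=imaging.read_camera("top"); s=status.state()
A=lambda l:np.array(l,float)/4+[370,245]; B=lambda l:(np.array(l,float)-[401,0])/3+[215,155]
bl=back(c,A([[82,30],[353,160],[315,258],[33,130]]),45); print("block",bl.round(1).tolist(),bl.mean(0))
box=back(c,B([[410,65],[751,17],[792,278],[437,330]]),90); print("box",box.round(1).tolist(),box.mean(0))
ro=back(c,B([[576,212],[628,208],[633,260],[580,265]]),96); print("rose",ro.round(1).tolist(),ro.mean(0))
ang=lambda v:np.degrees(np.arctan2(v[1],v[0]))
print("block y axis ang",ang(bl[0]-bl[1]),ang(bl[3]-bl[2]),"box y",ang(box[0]-box[1]),ang(box[3]-box[2]),"box x",ang(box[0]-box[3]),ang(box[1]-box[2]))
print("key head top",back(c,A([[305,178]]),91),"collar",back(c,A([[284,186]]),48))
R=Rn.from_euler("xyz",s["tcp_rot"]).as_matrix(); print(R.round(3),"zang",ang(R[:2,2]), np.degrees(s["joints"]))
w=imaging.read_camera("wrist"); Rw=np.array(w["R"]); o=-Rw.T@np.array(w["t"]); print("cam in tool",R.T@(o-s["eef_pos"]), "optical axis in tool",R.T@Rw[2],"cam right",R.T@Rw[0])
E
```

```text
block [[513.8, -138.9, 45.0], [448.5, -293.1, 45.0], [393.1, -272.0, 45.0], [455.6, -113.2, 45.0]] [ 452.75047213 -204.2860763    45.        ]
box [[656.7, 259.0, 90.0], [708.7, 5.6, 90.0], [511.2, -35.0, 90.0], [458.7, 217.6, 90.0]] [583.81848492 111.81646289  90.        ]
rose [[549.7, 123.9, 96.0], [554.8, 86.4, 96.0], [516.7, 80.0, 96.0], [510.9, 117.8, 96.0]] [533.01848104 102.04321968  96.        ]
block y axis ang 67.06473223447506 68.53815318251407 box y 101.58059759108892 101.7254821147226 box x 11.80712397858764 11.621578956661244
key head top [[ 432.76535453 -254.1113765    91.        ]] collar [[ 431.70726201 -253.60046192   48.        ]]
[[-0.     0.968  0.25 ]
 [ 0.     0.25  -0.968]
 [-1.     0.    -0.   ]] zang -75.51668843246955 [-8.15650930e+01  2.81406928e+01  8.93273008e+01 -3.51481669e-04
  6.25495337e+01 -6.04824227e+00]
cam in tool [-158.52704644   80.00447489    0.28273541] optical axis in tool [ 0.96004599 -0.27983986 -0.00116091] cam right [1.29116805e-03 2.81129706e-04 9.99999127e-01]
```

>>> apply_moves --pt "0.65 2.5 36 -27 0" --pt "0.65 2.5 36 -27 0" --pt "0.65 2.5 36 -27 0" --pt "0.65 2.5 36 -27 0" --pt "0.65 2.5 36 -27 0" --pt "0.65 2.5 36 -27 0" --pt "0.65 2.5 36 -27 0" --pt "0.65 2.5 36 -27 0" --pt "0.65 2.5 36 -27 0" --pt "0.65 2.5 30 -27 0"

```text
t: 1.35
eef_pos: [432.8, -253.6, 200.7]
tcp_rot: [0.67, 1.57, -0.648]
ft_force: [-0.7, -0.6, 0.4]
opening: 0.355
```

>>> apply_moves --pt "0.65 0 0 0 -7.6" --pt "0.65 0 0 0 -7.6" --pt "0.65 0 0 0 -7.6" --pt "0.65 0 0 0 -7.6" --pt "0.65 0 0 0 -7.6" --pt "0.65 0 0 0 -7.6" --pt "0.65 0 0 0 -7.7" --pt "0.65 0 0 0 0" --pt "0.65 0 0 0 0"

```text
t: 2.25
eef_pos: [431.6, -255.2, 200.7]
tcp_rot: [-0.432, 1.571, -0.824]
ft_force: [0.1, -0.4, 0.7]
opening: 0.35
```

```bash
python3 - <<'E'
from h import *; from cell import imaging,status
w=imaging.read_camera("wrist"); s=status.state()
cv2.imwrite("pics/w1.png",w["pixels"][:,:,::-1])
R=Rn.from_euler("xyz",s["tcp_rot"]).as_matrix(); print(s["eef_pos"],np.degrees(np.arctan2(R[1,2],R[0,2])),np.degrees(s["joints"]),s["opening"],s["ft_force"])
print(proj(w,[[432,-254.5,77],[432,-254.5,47]]))
E
```

```text
[ 431.57807316 -255.1988137   200.66282093] -22.425707227467655 [-3.81478826e+01  1.98891432e+01  1.08105069e+02 -2.87913131e-03
  5.19971634e+01 -1.57204026e+01] 0.3495008570637375 [ 0.16040359  0.10831598 -0.75967359]
[[319.61516218 238.91491562]
 [319.73483779 228.1884723 ]]
```

View pics/w1.png

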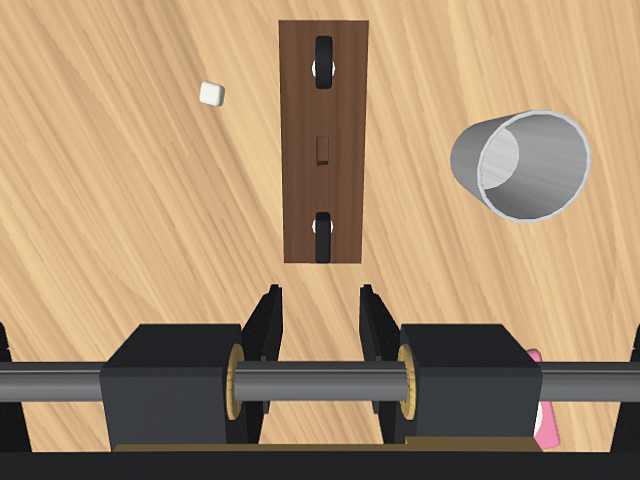

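The wrist view shows the block seen along its length, with the near (−y) key head at (323,237), the far one at (324,62) and the cup to the right. I'll enlarge both heads to confirm which is oblong and to refine the position.

```bash
python3 - <<'E'
from h import *; from cell import imaging
w=imaging.read_camera("wrist"); s=imaging.read_camera("scene")
im=np.zeros((600,800,3),np.uint8)
a=crop(w,290,200,66,72,6); b=crop(w,290,25,66,72,4); d=crop(s,205,205,70,40,5)
im[:432,:396]=a; im[:288,400:664]=b; im[300:500,400:750]=d
cv2.imwrite("pics/m2.png",im)
E
```

```text
(no output)
```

View pics/m2.png

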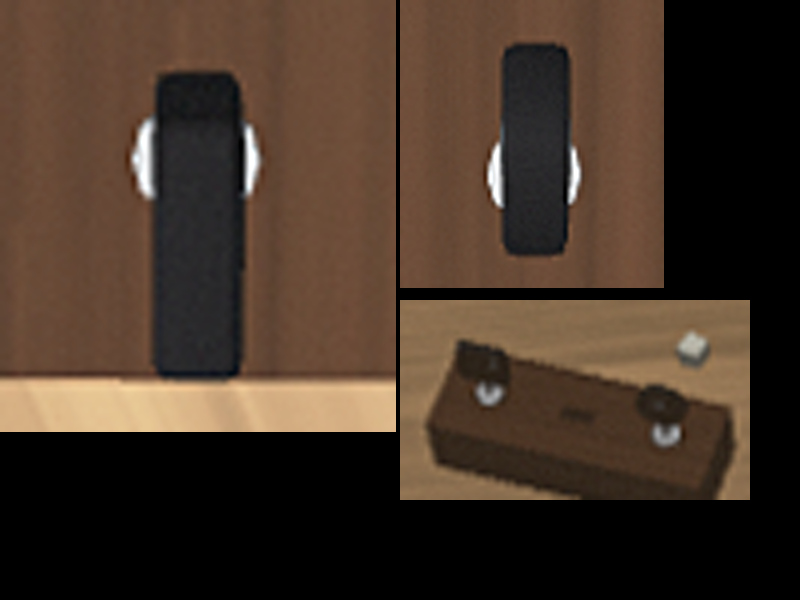

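```bash
python3 - <<'E'
from h import *; from cell import imaging,status
w=imaging.read_camera("wrist"); s=status.state()
R=Rn.from_euler("xyz",s["tcp_rot"]).as_matrix()
P=np.r_[back(w,[[323,220],[323,262.7]],91),back(w,[[322.9,226.4]],48),back(w,[[322.5,263],[323.5,20]],45)]
print(P.round(1)); print(((P-s["eef_pos"])@R).round(1))
E
```

```text
[[ 440.3 -240.1   91. ]
 [ 429.4 -266.8   91. ]
 [ 434.8 -253.9   48. ]
 [ 423.2 -281.4   45. ]
 [ 488.  -124.9   45. ]]
[[109.7  17.3   2.3]
 [109.7 -11.6   2.4]
 [152.7   2.4   2.5]
 [155.7 -27.4   2.2]
 [155.6 142.    2.7]]
```

>>> apply_moves --pt "0.65 15 2.6 2.4 -0.2" --pt "0.65 30 0 0 0" --pt "0.65 30 0 0 0" --pt "0.65 25 0 0 0" --pt "0.65 18 0 0 0" --pt "0.65 13 0 0 0" --pt "0.65 0 0 0 0" --pt "0.65 0 0 0 0"

```text
t: 3.25
eef_pos: [434.9, -253.8, 69.9]
tcp_rot: [-3.108, 1.571, 2.79]
ft_force: [0.7, 0.3, 0.8]
opening: 0.35
```

>>> apply_moves --pt "1 0 0 0 0" --pt "1 0 0 0 0" --pt "1 0 0 0 0" --pt "1 0 0 0 0" --pt "1 0 0 0 0" --pt "1 0 0 0 0"

```text
t: 3.85
eef_pos: [434.9, -253.8, 70.0]
tcp_rot: [-0.409, 1.57, -0.793]
ft_force: [-1.6, 1.0, 6.1]
opening: 0.107
```

>>> apply_moves --pt "1 -4 0 0 0" --pt "1 -8 0 0 0" --pt "1 -14 0 0 0" --pt "1 -22 0 0 0" --pt "1 -26 0 0 0" --pt "1 -22 0 0 0" --pt "1 -14 0 0 0" --pt "1 0 15 -2 0" --pt "1 0 25 -3 0"

```text
t: 4.75
eef_pos: [445.0, -214.3, 179.7]
tcp_rot: [-0.287, 1.57, -0.673]
ft_force: [0.8, 0.8, -0.7]
opening: 0.103
```

>>> apply_moves --pt "1 0 36 -4.5 0" --pt "1 0 36 -4.5 0" --pt "1 0 36 -4.5 0" --pt "1 0 36 -4.5 0" --pt "1 0 36 -4.5 0" --pt "1 0 36 -4.5 0" --pt "1 0 36 -4.5 0" --pt "1 0 36 -4.5 0" --pt "1 0 25 -3 0" --pt "1 0 12 -1 0"

```text
t: 5.75
eef_pos: [529.4, 104.1, 178.9]
tcp_rot: [-2.789, 1.57, 3.112]
ft_force: [0.5, -0.5, -1.5]
opening: 0.102
```

>>> apply_moves --pt "1 0 0 0 -4" --pt "1 0 0 0 -6" --pt "1 0 0 0 -7" --pt "1 0 0 0 -7" --pt "1 0 0 0 -6" --pt "1 0 0 0 -3.9" --pt "1 0 0 0 0" --pt "1 0 0 0 0" --pt "1 0 0 0 0"

```text
t: 6.65
eef_pos: [529.7, 101.5, 179.5]
tcp_rot: [-2.961, 1.57, -2.755]
ft_force: [-0.5, 0.2, -0.5]
opening: 0.103
```

```bash
python3 - <<'E'
from h import *; from cell import imaging,status
w=imaging.read_camera("wrist"); s=status.state()
cv2.imwrite("pics/w2.png",w["pixels"][:,:,::-1])
R=Rn.from_euler("xyz",s["tcp_rot"]).as_matrix(); print(s["eef_pos"],np.degrees(np.arctan2(R[1,2],R[0,2])),np.degrees(s["joints"]),s["opening"],s["ft_force"])
print(R.round(4))
im=np.zeros((600,800,3),np.uint8)
im[:600,:800]=cv2.resize(w["pixels"][110:380,140:500,::-1],(800,600),interpolation=cv2.INTER_CUBIC)
cv2.imwrite("pics/w2c.png",im)
E
```

```text
[529.7542029  101.49967007 179.52470354] 11.803897204514376 [ 3.83224303e+00  2.43458740e+01  1.04415773e+02 -9.46723090e-03
  5.12487603e+01 -7.96572816e+00] 0.10634649598079454 [-0.03030187 -0.2656769   0.05252431]
[[-2.000e-04 -2.046e-01  9.789e-01]
 [-1.000e-04  9.789e-01  2.046e-01]
 [-1.000e+00 -1.000e-04 -2.000e-04]]
```

View pics/w2c.png

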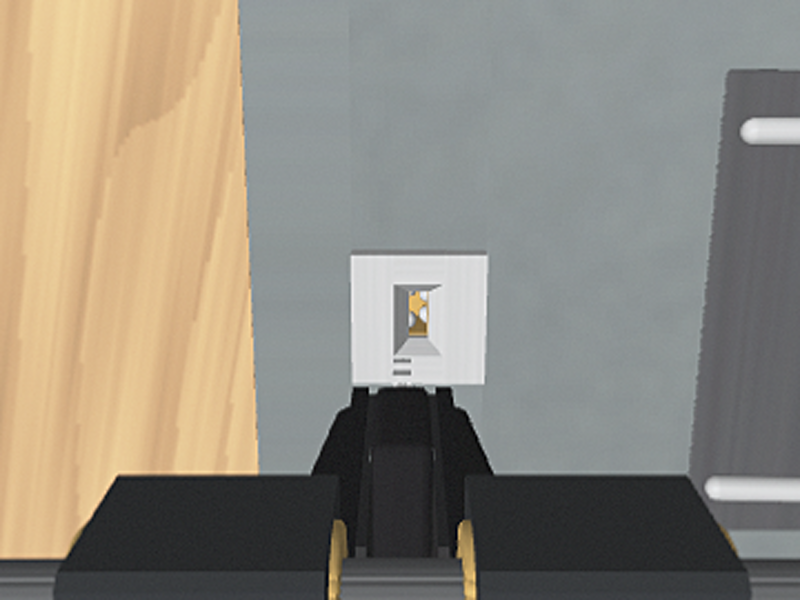

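```bash
python3 - <<'E'
from h import *; from cell import imaging,status
w=imaging.read_camera("wrist"); s=status.state()
R=Rn.from_euler("xyz",s["tcp_rot"]).as_matrix(); p=s["eef_pos"]
f=lambda l:np.array(l,float)*.45+[140,110]
P=back(w,f([[350,255],[487,255],[485,384],[352,384],[417,284],[417,356]]),96)
print(P.round(1),P[:4].mean(0)); print(((P-p)@R).round(1))
# predicted key features in crop pixels: tool coords x=along down, tip at grasp(-8)+54=46
T=np.array([[46,6,0],[46,-6,0],[34,6,0],[34,6,-2],[34,6,2],[46,6,-2],[21,8,0],[24,8,0],[6,15,-5],[6,15,5],[-22,15,0]],float)
print((((proj(w,p+T@R.T))-[140,110])/.45).round(0).tolist())
g=w["pixels"][:,:,:].mean(2); print(g[250:292:1,321].round(0).tolist()); print(g[270:284:3,310:334].round(0).astype(int).tolist())
E
```

```text
[[513.5 118.5  96. ]
 [548.5 125.9  96. ]
 [556.3  90.7  96. ]
 [520.9  83.3  96. ]
 [532.3 114.4  96. ]
 [536.5  94.8  96. ]] [534.80979224 104.59280652  96.        ]
[[ 83.5  20.  -12.4]
 [ 83.5  20.   23.3]
 [ 83.5 -16.   23.7]
 [ 83.5 -16.  -12.4]
 [ 83.5  12.1   5.1]
 [ 83.5  -8.    5.2]]
[[397.0, 354.0], [397.0, 403.0], [397.0, 373.0], [387.0, 373.0], [406.0, 373.0], [388.0, 354.0], [396.0, 386.0], [396.0, 381.0], [369.0, 381.0], [423.0, 381.0], [395.0, 446.0]]
[124.0, 124.0, 125.0, 124.0, 124.0, 126.0, 123.0, 124.0, 124.0, 124.0, 123.0, 123.0, 122.0, 116.0, 130.0, 173.0, 192.0, 190.0, 188.0, 190.0, 218.0, 151.0, 109.0, 192.0, 220.0, 225.0, 178.0, 119.0, 135.0, 221.0, 219.0, 223.0, 211.0, 139.0, 47.0, 23.0, 29.0, 31.0, 30.0, 25.0, 27.0, 28.0]
[[217, 218, 220, 216, 215, 215, 221, 220, 225, 217, 218, 218, 217, 215, 212, 211, 210, 209, 209, 209, 209, 210, 208, 209], [217, 217, 219, 215, 214, 215, 222, 185, 190, 195, 195, 192, 190, 191, 189, 218, 216, 214, 215, 214, 214, 215, 216, 216], [217, 218, 219, 216, 214, 215, 225, 173, 180, 182, 181, 178, 181, 179, 177, 222, 217, 217, 216, 216, 217, 216, 217, 216], [216, 218, 218, 217, 214, 216, 219, 216, 222, 225, 222, 221, 218, 222, 220, 222, 219, 218, 217, 216, 217, 217, 217, 217], [191, 193, 193, 193, 191, 190, 210, 229, 233, 184, 182, 211, 177, 233, 236, 194, 193, 194, 192, 191, 212, 211, 210, 208]]
```

The rose shows at crop (418,320) with its keyhole at (417,320), and the key's bit shows at (402,366). The rose is square to the tool. I'll shift +z 4.3 and +y 2, then lower to just above the mouth.

>>> apply_moves --pt "1 0 1 2.2 0" --pt "1 0 1 2.1 0" --pt "1 6 0 0 0" --pt "1 9 0 0 0" --pt "1 9 0 0 0" --pt "1 6 0 0 0" --pt "1 2 0 0 0" --pt "1 0 0 0 0" --pt "1 0 0 0 0"

```text
t: 7.65
eef_pos: [533.8, 104.4, 147.7]
tcp_rot: [-0.502, 1.571, -0.295]
ft_force: [-0.3, 0.7, -0.3]
opening: 0.104
```

```bash
python3 - <<'E'
from h import *; from cell import imaging,status
w=imaging.read_camera("wrist"); s=status.state()
R=Rn.from_euler("xyz",s["tcp_rot"]).as_matrix(); p=s["eef_pos"]
print(p,np.degrees(np.arctan2(R[1,2],R[0,2])),s["ft_force"])
x,y,W,H,S=270,200,100,75,8
cv2.imwrite("pics/w3.png",crop(w,x,y,W,H,S))
T=np.array([[46,6,-2],[46,6,2],[46,-6,0],[34,6,0],[21,8,0],[24,8,0]],float)
print((((proj(w,p+T@R.T))-[x,y])*S).round(0).tolist())
E
```

```text
[533.80285492 104.41821737 147.84627088] 11.8837358022887 [ 0.37944961 -0.61792713 -0.55155611]
[[357.0, 554.0], [420.0, 554.0], [389.0, 731.0], [388.0, 622.0], [387.0, 670.0], [387.0, 651.0]]
```

View pics/w3.png

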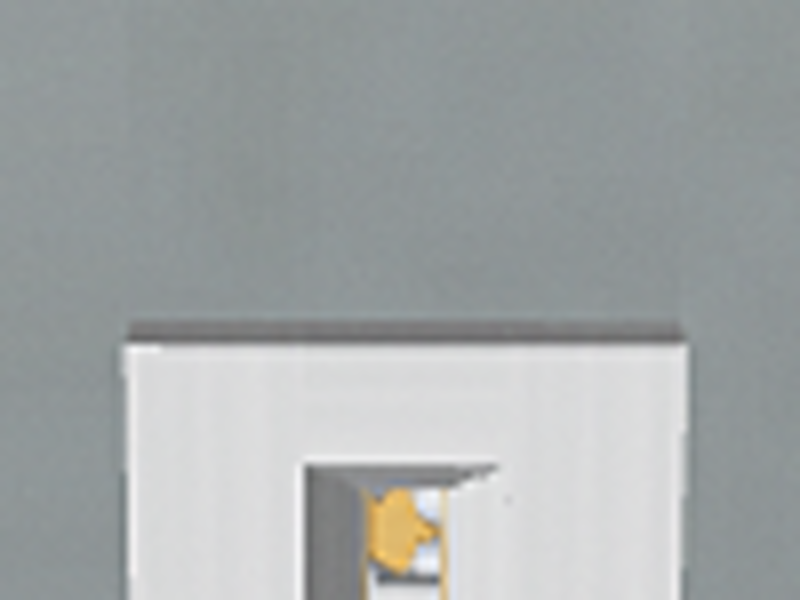

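```bash
python3 - <<'E'
from h import *; from cell import imaging,status
w=imaging.read_camera("wrist"); s=status.state()
R=Rn.from_euler("xyz",s["tcp_rot"]).as_matrix(); p=s["eef_pos"]
f=lambda l:(np.array(l,float)+.5)/8-.5+[270,200]
print(((np.r_[back(w,f([[405,342],[405,465]]),96),back(w,f([[405,487]]),91)]-p)@R).round(2), "expect 18,10,6.6 + y0")
g=w["pixels"].mean(2)
cv2.imwrite("pics/w4.png",crop(w,280,235,80,60,10))
E
```

```text
[[51.9  18.48  0.81]
 [51.9  10.23  0.81]
 [56.9   7.07  0.81]] expect 18,10,6.6 + y0
```

View pics/w4.png

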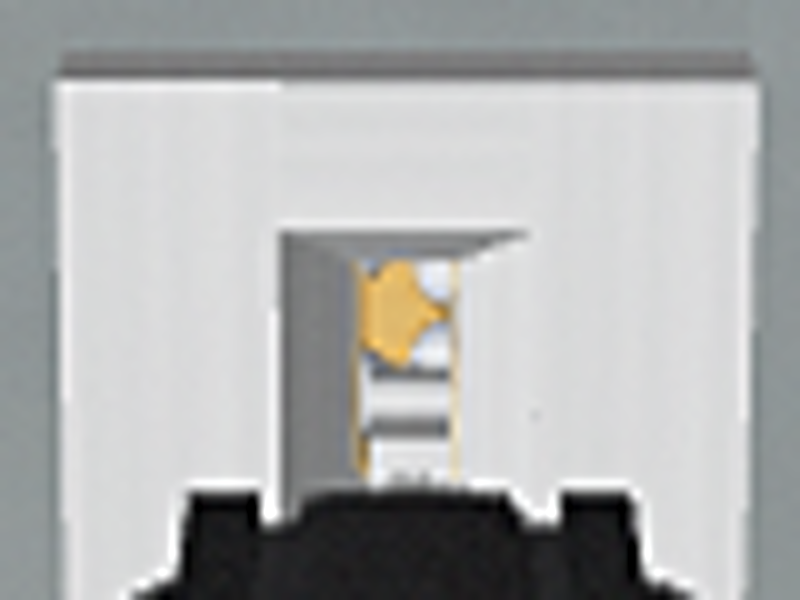

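The bit (columns 368–450) is centred over the keyway (358–457), and y is within about 0.4 mm. I'll insert to just above the first pins.

>>> apply_moves --pt "1 2 0.3 -0.1 0" --pt "1 2 0 0 0" --pt "1 2 0 0 0" --pt "1 2 0 0 0" --pt "1 2 0 0 0" --pt "1 2 0 0 0" --pt "1 1 0 0 0" --pt "1 0 0 0 0"

```text
t: 8.55
eef_pos: [533.4, 104.7, 134.4]
tcp_rot: [-3.026, 1.571, -2.818]
ft_force: [0.1, -0.4, -0.1]
opening: 0.105
```

>>> apply_moves --pt "1 0.7 0 0 5" --pt "1 0.7 0 0 -5" --pt "1 0.7 0 0 -5" --pt "1 0.7 0 0 5" --pt "1 0.7 0 0 5" --pt "1 0.7 0 0 -5" --pt "1 0.7 0 0 -5" --pt "1 0.7 0 0 5"

```text
t: 9.35
eef_pos: [533.7, 104.7, 129.5]
tcp_rot: [-0.286, 1.57, -0.075]
ft_force: [-1.0, -0.2, 8.8]
opening: 0.106
```

>>> apply_moves --pt "1 0.7 0 0 5" --pt "1 0.7 0 0 -5" --pt "1 0.7 0 0 -5" --pt "1 0.7 0 0 5" --pt "1 0.7 0 0 5" --pt "1 0.7 0 0 -5" --pt "1 0.7 0 0 -5" --pt "1 0.7 0 0 5"

```text
t: 10.15
eef_pos: [533.8, 104.7, 124.5]
tcp_rot: [-0.299, 1.57, -0.088]
ft_force: [-2.7, -0.2, 13.2]
opening: 0.103
```

```bash
python3 - <<'E'
from h import *; from cell import status
s=status.state(); print(s["eef_pos"],s["ft_force"],s["moment"],s["opening"])
E
```

```text
[533.76334209 104.6874533  124.5333324 ] [-2.70606788 -0.17137865 13.22845444] [ 0.08751537  0.60529802 -0.0010654 ] 0.10252397815701701
```

>>> apply_moves --pt "1 0.7 0 0 5" --pt "1 0.7 0 0 -5" --pt "1 0.7 0 0 -5" --pt "1 0.7 0 0 5" --pt "1 0.7 0 0 5" --pt "1 0.7 0 0 -5" --pt "1 0.4 0 0 -5" --pt "1 0 0 0 5"

```text
t: 10.95
eef_pos: [533.8, 104.7, 120.6]
tcp_rot: [-0.182, 1.569, 0.029]
ft_force: [-5.1, 0.2, 18.3]
opening: 0.105
```

```bash
python3 - <<'E'
from h import *; from cell import imaging,status
w=imaging.read_camera("wrist"); s=status.state()
R=Rn.from_euler("xyz",s["tcp_rot"]).as_matrix(); p=s["eef_pos"]
print(p,np.degrees(np.arctan2(R[1,2],R[0,2])),s["ft_force"],s["moment"])
a=crop(w,280,225,80,100,6)
cv2.imwrite("pics/w5.png",a)
# head top +y edge (nominal: 22 behind TCP, y=15), in crop px
print(((proj(w,p+np.array([[-22.,15,0],[6,15,0]])@R.T)-[280,225])*6).round(0).tolist())
E
```

```text
[533.8604477  104.76815886 120.55160155] 11.468383836915539 [-4.68474478  0.12976315 19.15225644] [-0.07665602  0.96381383  0.04994596]
[[229.0, 513.0], [231.0, 337.0]]
```

View pics/w5.png

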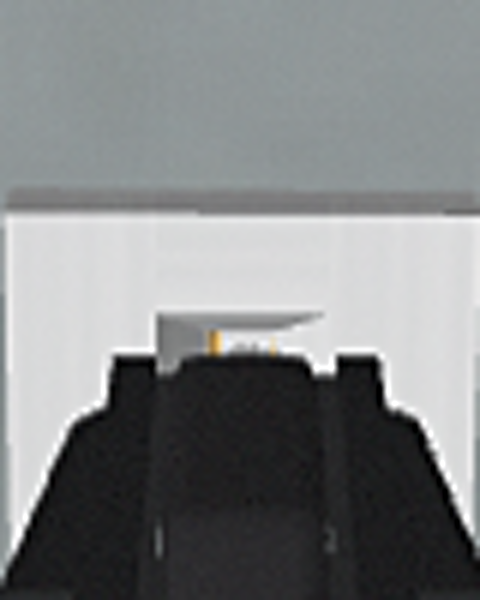

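>>> apply_moves --pt "1 0.3 0 0 5" --pt "1 0.3 0 0 -5" --pt "1 0.3 0 0 -5" --pt "1 0.1 0 0 5" --pt "1 0 0 0 0"

```text
t: 11.5
eef_pos: [533.9, 104.7, 120.4]
tcp_rot: [-0.184, 1.568, 0.021]
ft_force: [-8.3, -0.1, 29.3]
opening: 0.105
```

The key has seated: the force is up to 29 N with almost no more travel, and the tip is nominally at 74.4 mm against 74 mm for home. I'll ease off the push and turn clockwise.

>>> apply_moves --pt "1 -0.9 0 0 0" --pt "1 -0.9 0 0 0" --pt "1 0 0 0 3" --pt "1 0 0 0 5" --pt "1 0 0 0 6" --pt "1 0 0 0 6" --pt "1 0 0 0 6"

```text
t: 12.2
eef_pos: [533.9, 104.7, 120.7]
tcp_rot: [0.197, 1.569, -0.053]
ft_force: [-2.4, -0.3, 9.9]
opening: 0.107
```

```bash
cat > st.py <<'E'
from h import *; from cell import status
s=status.state(); R=Rn.from_euler("xyz",s["tcp_rot"]).as_matrix()
print(s["t"],s["eef_pos"],"phi",np.degrees(np.arctan2(R[1,2],R[0,2])),s["ft_force"],s["moment"],s["opening"])
E
python3 st.py
```

```text
12.2 [533.94691561 104.71328995 120.7172565 ] phi -14.34318331020403 [-2.43490596 -0.33398599  9.85164353] [-0.17974929  0.40046124  0.14966105] 0.10700841174518777
```

>>> apply_moves --pt "1 0 0 0 6" --pt "1 0 0 0 6" --pt "1 0 0 0 6" --pt "1 0 0 0 6" --pt "1 0 0 0 6"

```text
t: 12.7
eef_pos: [534.0, 104.6, 120.7]
tcp_rot: [0.625, 1.569, -0.149]
ft_force: [-1.1, -1.5, 10.0]
opening: 0.106
```

```bash
python3 st.py
```

```text
12.7 [534.02151951 104.57667556 120.69158688] phi -44.339418774320656 [-1.07099395 -1.49616959  9.97567839] [-0.28203093  0.32849495  0.14453249] 0.10566474077860515
```

>>> apply_moves --pt "1 0 0 0 6" --pt "1 0 0 0 6" --pt "1 0 0 0 6" --pt "1 0 0 0 6" --pt "1 0 0 0 6" --pt "1 0 0 0 6" --pt "1 0 0 0 5" --pt "1 0 0 0 2" --pt "1 0 0 0 0" --pt "1 0 0 0 0"

```text
t: 13.7
eef_pos: [534.1, 104.5, 120.7]
tcp_rot: [1.3, 1.569, -0.22]
ft_force: [-1.5, -3.1, 10.6]
opening: 0.104
```

```bash
python3 st.py; python3 - <<'E'
from h import *; from cell import imaging
w=imaging.read_camera("wrist"); t=imaging.read_camera("top"); s=imaging.read_camera("scene")
im=np.zeros((600,800,3),np.uint8)
im[:400,:400]=crop(w,270,225,100,100,4); im[:300,400:]=crop(t,240,190,100,75,4); im[300:600,400:]=crop(s,300,190,100,75,4)
cv2.imwrite("pics/w6.png",im)
E
```

```text
13.7 [534.11866376 104.45851238 120.72604429] phi -87.09361631836997 [-1.4792901  -3.10652889 10.57919461] [-0.55651426  0.23584473  0.13634412] 0.10427820236840696
```

View pics/w6.png

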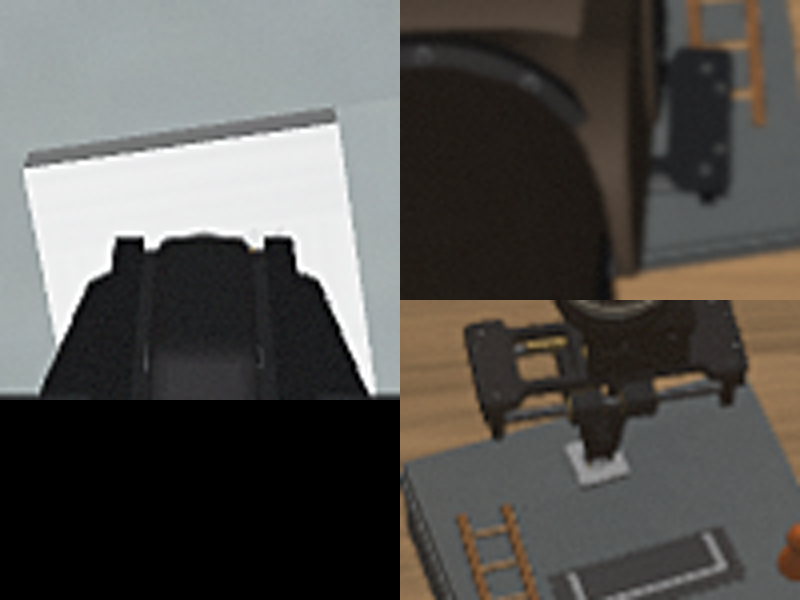

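The head is still square between the pads and the key is seated, with the rose edge visible behind it. The measured turn is 98.8°, so the plug should be at about 1.59 rad. I'll add a small margin, hold, check that it is steady and hand in.

>>> apply_moves --pt "1 0 0 0 0.7" --pt "1 0 0 0 0" --pt "1 0 0 0 0" --pt "1 0 0 0 0" --pt "1 0 0 0 0" --pt "1 0 0 0 0"

```text
t: 14.45
eef_pos: [534.1, 104.4, 120.7]
tcp_rot: [1.302, 1.569, -0.23]
ft_force: [-0.5, -1.9, 10.2]
opening: 0.105
```

```bash
python3 st.py; python3 -c "
from cell import env; env.job_done()"
```

```text
14.45 [534.12218558 104.42604255 120.73195487] phi -87.79174898697691 [-0.51842804 -1.92550405 10.20825007] [-0.54894605  0.29346971  0.13330426] 0.10480965744062536
the job is handed in; nothing more can be done
```

I took the box key (the oblong head, in the −y slot) from the block and worked it past the pins with ±5° twists. I then pushed it home, turned it clockwise and handed in at 14.5 s, still gripping it turned. No verdict was reported.

**Last checks**
- **Depth:** the tip is nominally about 0.7 mm above home, within the 2 mm allowed. It seated solidly at 29 N, and I left about 10 N of push on it.
- **Turn:** the hand turned about 99.5°. Allowing for the key's play, that puts the plug at about 1.6 rad. This is inferred from the hand angle, because the plug and catch can't be seen directly.
- **Grip:** the opening stayed at 10 mm and the head stayed square between the pads, so the key did not slip.

**Disagreed or not checked**
- **Torque:** the moment about the vertical stayed at about 0.13–0.15 N m through the turn instead of rising with the spring. I put this down to friction and sensor offset.
- **Bystanders:** I touched none of the other objects as far as I could tell. The last pictures covered only the area around the lock, so I did not recheck the round key or most of the shelf.

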